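# Set the notched jaw of a quick-set drilling vise on the work

### The arm

A 7-joint arm with a two-finger parallel gripper is mounted at the origin on the work surface. World frame = base frame: x ahead of the robot, y to its left, z up, the work surface at z = 0. Lengths are in m, angles in degrees, forces in N, time in s.
With the tool pointing down it reaches from about 0.425 to 0.825 m from the base axis. Payload 3.6 kg.
Tool frame: the origin (TCP) lies on the centre line of the jaws, within the pads' length; the fingertips stand robot.tip_extent ahead of it and the grasp point (between the pads) lies 11 mm behind it (robot.tip_extent is the distance from the TCP to the fingertips, in m); z points along the fingers, x is the direction in which the jaws open and shut, and the axes are right-handed (so a half turn about z gives the same grasp; the last joint's range is limited). The gripper opens to 85 mm and grips with 20 to 120 N. Pads are 22 mm wide; open, the fingers measure 114 mm over their backs; the gripper's body (76 mm by 85 mm) begins 54 mm behind the grasp point. The pads swing forward as they close: fully open they stand 13 mm farther back than shut.
Start: joints at [-68.325, 35.231, -0.722, 81.555, 0.464, 63.22, -2.315], TCP at [0.256, 0.597, 0.239] pointing down, gripper open.
Joint ranges: [-178.69, 178.69], [-17.37, 117.87], [-77.05, 75.6], [15.02, 138.74], [-78.02, 258.01], [0.78, 113.62], [-162.83, 162.83]. Speed limits (degrees/s): [159.86, 159.86, 180, 180, 180, 180, 180].

### API

Orientations are given as [roll, pitch, yaw] about the fixed x, y, z axes, in that order (R = Rz(yaw) Ry(pitch) Rx(roll)).
In Python, from workcell import robot gives the robot as it stands. The module is installed in compiled form; this text tells all that it offers.
- The arm moves only by the tool servo_tool, never from a script. Its argument "deltas" is text: rows parted by semicolons, each of 7 numbers parted by spaces: the shift along the tool's x, y, z in mm, then the turn, a rotation vector about the tool's x, y, z in degrees, then the finger opening in mm, from 0 to 85.4. In form: tx ty tz wx wy wz jaw; .... A call has 1 to 20 rows; each row shifts and turns the commanded pose from where the row before left it, along the tool's axes as they then stand; what a row does not reach is not made up. A row lasts 1/12 s, in which the tool goes at most 41.7 mm and 7.16 degrees, less where a joint would pass 70% of its speed; a pose out of reach is approached as far as the arm can. A call is refused whole if a number of a shift passes 41.7 or a number of a turn 7.16, either way. A call with a gripper value outside its range is refused whole. The fingers move at their own pace and stop on an object; the grip force is fixed at half the most. Time passes only in rows, so rows that do not move let the fingers close. It gives the time, the measured TCP pose, the force and the opening at its end, in the units of the state.
- robot.get_state(): the state, without advancing time (a new reading comes with each control period).
- robot.snapshot(name): name is "scene" or "side" or "wrist"; returns a dict with "img" (420x560x3 uint8, blue, green, red), "fx", "fy", "cx", "cy" (pixels), "position" and "rotation" of the camera in the world. Camera axes: x right, y down, z forward; pixel columns grow to the right and rows downward; lengths in m; the calibration is good to about 2 mm. A picture is of the moment at which its call begins. There is no depth.
- robot.job_done(): hands the job in, once; it reports no verdict.
The state is a dict: "t": time; "q": joint angles; "dq": joint speeds; "joint_torque": joint torques, N m; "position": TCP position; "orientation": TCP orientation; "contact_force": force on the tool from outside, world axes, zero at the start; "moment": the same for the moment, N m; "grip_width": opening from 0.0 (shut) to 1.0 (fully open).
Only numpy, scipy, OpenCV 4.12 (cv2) and the standard library are available. Lean on these libraries where they do the work, as an engineer would, in place of code of your own. Each camera call takes 0.05 s, during which the arm holds its last target. There are 200 camera calls.

### The job

Get the wooden block ready for drilling: squeeze and hold the release lever of the vise's sliding jaw, slide the jaw up so that it pushes the block and the packing strip together against the sprung plate, and let go so that the pawl drops fully into the notch that leaves the plate pushed back by about half its travel. Go gently: the plate must never be driven to the end of its travel, the block and strip must stay flat on the ways, and the other things on the bench are to be left where they lie.

Things in the scene. Friction and masses are not known exactly. Their poses are not given: they have to be found in the camera images.
- vise: Drilling vise (black bed, grey jaws) bolted to the bench, bed 160 x 440 mm. Origin: centre of its underside. Its y axis runs along the bed from the sliding jaw (-y) to the sprung jaw (+y); z up. Two steel ways carry jaws and work, tops 30 mm up; between them lies a rack with square notches. The sprung jaw is bolted elsewhere each time: its plate's front rests between y = +105 and +140 mm.
- carriage (a joint): Slide of the sliding jaw, m: 0 as found, locked in a notch; grows towards the sprung plate (vise +y), up to 0.15. Notches lie at whole multiples of 0.012, with 5 mm of play. Let go from 0.001 short of a multiple to 0.003 past it, the pawl drops in; the load then pushes the jaw back to 0.0025 short of it. 3 N of friction with the lever squeezed; locked both ways when it is not.
- jaw_face (a point): Centre of the sliding jaw's upright steel face (110 wide, 50 tall, foot on the ways), 25 mm above the ways. As found it is at y = -35 mm of the vise.
- horn_grip (a point): Point on the work-side (+y) face of the sliding jaw's fixed horn, a dark grey upright plate 34 wide (vise x), 10 thick (y), top 128 mm above the bench. The point is on its middle, 105 mm above the bench, 45 mm behind the jaw face. One finger goes here; the jaw block in front of the horn is only 80 mm high.
- lever_grip (a point): Point on the outer (-y) face of the release lever, at the middle of its rubber-sleeved handle, about 104 mm above the bench: lever 26 wide, 8 thick, top 128 mm above the bench, behind the horn, leaning away from it by 0.21 rad at rest (upright when squeezed). The other finger goes here. About 53 mm behind horn_grip at rest, 39 mm when fully squeezed.
- lever (a joint): Angle of the release lever, rad: 0 at rest with the pawl fully down in a notch, 0.22 squeezed to its stop; the pawl clears the teeth above 0.15, and left standing on top of a tooth it reads 0.10 to 0.13. Pivot 38 mm above the bench. At the handle's middle its spring resists with about 9 N to start, 14 N fully squeezed. As it is let go, a heavy load on the jaw can drive it back a few mm.
- plate (a joint): How far the sprung plate (steel, 112 wide, 49 tall, on sprung pins before the far jaw's grey block) is pushed back, m: 0 at rest, 0.030 at the end of its travel, half 0.015. It starts to give at 5 N and gains 0.35 N per mm (10 N at half travel, 15 N at the end). Well set is 0.005 to 0.025.
- work_mid (a point): Centre of the wooden work block, pine, 100 (x) x 60 (y) x 45 (z) mm, 0.1 to 0.2 kg, with two pilot holes marked in its top, lying loose on the ways between the jaws, slightly askew; its y axis roughly along the vise.
- packing_mid (a point): Centre of the plywood packing strip, 96 (x) x 18 (y) x 42 (z) mm, standing loose on the ways between the block and the sprung plate, slightly askew; its y axis roughly along the vise.
- chuck_key: T-shaped steel drill chuck key lying on the bench beside the bed, 70 x 62 x 16 mm; leave alone.
- offcut: Pine offcut 70 x 50 x 30 mm on the bench beside the bed; leave alone.
- try_square: Try square lying on the bench, 110 mm wooden stock, 150 mm steel blade; leave alone.
- brush: Bench brush; leave alone.
- screwdriver: Screwdriver; leave alone.
- oil_bottle: Grey plastic bottle 56 mm across, 120 tall, standing; leave alone.
- mug: White mug 80 mm across, 90 tall; leave alone.
There are look-alikes about, which are no part of the job. What is shaped like the part that bears work_mid but white is not meant.

How it is judged:
By the outcome, as a careful person would: the job done as asked, in the order asked, and still so for the second after the job is handed in, with the robot touching nothing.
It also fails if it takes over 48 s, if anything falls off the work surface, if the arm or the gripper's body presses on something with over 40 N, if the wrist force passes 120 N, or if a joint passes its speed limit or range.

## Working session

There is one attempt and no reset: what is moved stays moved. The work goes in short steps, Python scripts to look and compute and a tool call to move; the robot and the scene stay as the last step left them, time stands still between calls to the robot, and variables do not carry over. Pictures are saved under pics/ and viewed, about 8 in all and at most 12, crops included, and the job is handed in when it is done.

Besides the shell and the picture viewer there is one more tool, called after "Call:" as a command line: name --argument value ..., lists and objects as JSON in quotes. servo_tool: Moves the arm, as the interface text tells. Its arguments: {"type":"object","properties":{"deltas":{"type":"string"}},"required":["deltas"]}

```bash
mkdir -p pics
cat > h.py <<'E'
import numpy as np,cv2,json
from workcell import robot
def snap(n,f):
    s=robot.snapshot(n);cv2.imwrite(f'pics/{f}.png',s['img'])
    np.savez(f'pics/{f}.npz',K=[s['fx'],s['fy'],s['cx'],s['cy']],p=s['position'],R=s['rotation']);return s
def cam(f):
    d=np.load(f'pics/{f}.npz');return d['K'],d['p'],d['R']
def proj(f,P):
    K,p,R=cam(f);c=(np.atleast_2d(P)-p)@R;return np.c_[K[0]*c[:,0]/c[:,2]+K[2],K[1]*c[:,1]/c[:,2]+K[3]]
def ray(f,uv):
    K,p,R=cam(f);d=R@np.array([(uv[0]-K[2])/K[0],(uv[1]-K[3])/K[1],1]);return p,d
def onz(f,uv,z):
    p,d=ray(f,uv);return p+d*(z-p[2])/d[2]
def tri(obs):
    A=np.zeros((3,3));b=np.zeros(3)
    for f,uv in obs:
        p,d=ray(f,uv);d/=np.linalg.norm(d);M=np.eye(3)-np.outer(d,d);A+=M;b+=M@p
    return np.linalg.solve(A,b)
E
python3 - <<'E'
from h import *
a=[snap(n,n+'0') for n in('scene','side','wrist')]
for s in a: print(s['position'],np.round(s['rotation'],3).tolist(),s['fx'])
st=robot.get_state();print(st);print(getattr(robot,'tip_extent',None))
E
```

```text
[1.332048   0.68659347 0.84429511] [-126.641, -1.063, 132.444] 448.43679554326604
[0.13554882 1.08326163 1.0324183 ] [-128.362, -0.331, -156.205] 425.74391913326417
[0.17952681 0.6304723  0.37242594] [161.067, 0.097, 66.782] 307.61159094297085
{'t': 0.15, 'q': array([-68.32513605,  35.27743696,  -0.7223639 ,  81.61956936,
         0.46301679,  63.21975503,  -2.31373925]), 'dq': array([-0.00983671, -0.25452709, -0.03644124, -0.13695387, -0.06612521,
        0.041598  , -0.0544758 ]), 'joint_torque': array([ 9.44665589e-04, -4.69659770e+01,  2.59625958e-01, -1.71249193e+01,
        1.00291095e-02,  7.12852270e-03,  2.93126709e-05]), 'position': array([0.25575418, 0.59695393, 0.23839774]), 'orientation': array([1.79999647e+02, 1.13922684e-01, 6.68105698e+01]), 'contact_force': array([-1.05178136,  0.29328323,  0.90146413]), 'moment': array([-0.02978075, -0.00363554,  0.04002186]), 'grip_width': 0.997115086798533}
0.008
```

View pics/scene0.png

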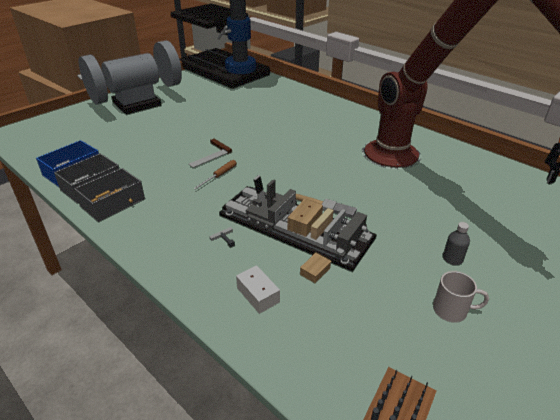

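View pics/side0.png

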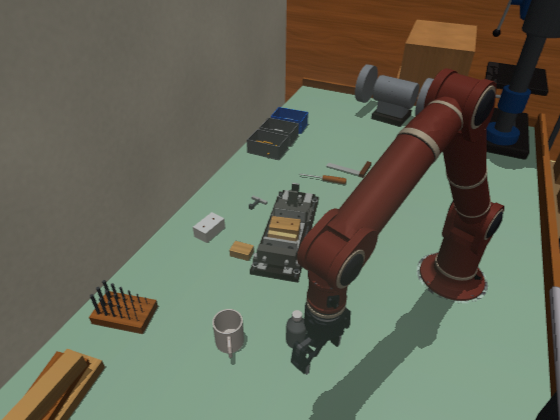

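The scene shows the vise with its sliding jaw and lever near (265,195) and the sprung jaw near (350,235). In the side view the vise is at (287,235). Rotations come as rpy angles, so I'll convert them and enlarge both views.

```bash
sed -i "s/d=np.load(f'pics\/{f}.npz');return d\['K'\],d\['p'\],d\['R'\]/d=np.load(f'pics\/{f}.npz');return d['K'],d['p'],Rotation.from_euler('xyz',d['R'],degrees=True).as_matrix()/; 1i from scipy.spatial.transform import Rotation" h.py
python3 - <<'E'
from h import *
a=cv2.imread('pics/scene0.png')[165:275,210:385];b=cv2.imread('pics/side0.png')[175:285,240:330]
a=cv2.resize(a,None,fx=4.5,fy=4.5,interpolation=cv2.INTER_CUBIC);cv2.imwrite('pics/c1.png',a)
b=cv2.resize(b,None,fx=5,fy=5,interpolation=cv2.INTER_CUBIC);cv2.imwrite('pics/c2.png',b)
E
```

```text
(no output)
```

View pics/c1.png

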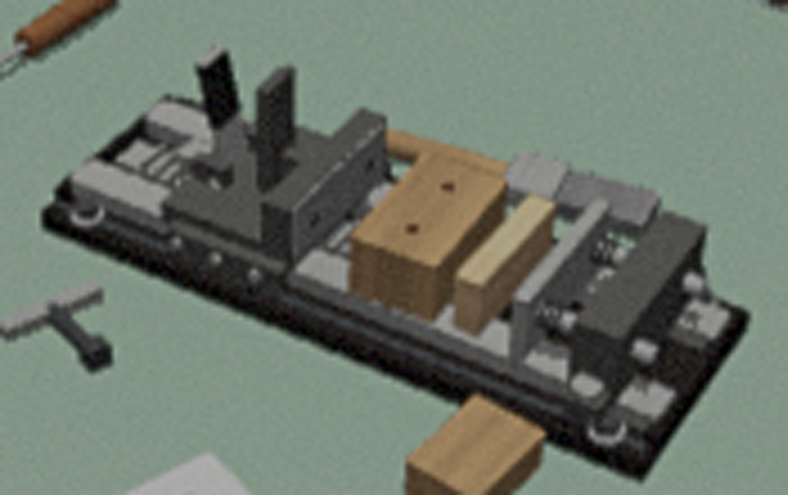

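View pics/c2.png

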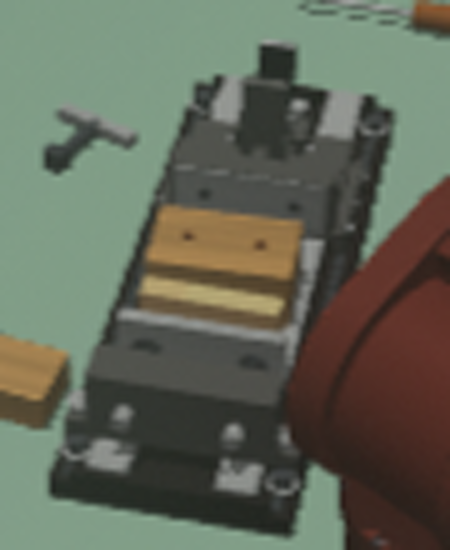

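Run:
```python
from h import *
S=lambda u,v:('scene0',(u/4.5+210-.4,v/4.5+165-.4)); D=lambda u,v:('side0',(u/5+240-.4,v/5+175-.4))
for n,s in dict(nl=(47,225),nr=(643,480),fr=(748,325)).items(): print(n,onz(*S(*s),0.0).round(4))
print('side nr?',onz(*D(52,495),0).round(4),onz(*D(293,535),0).round(4))
for n,(s,d) in dict(lever=((212,55),(278,45)),horn=((278,72),(266,85)),jawL=((293,208),(175,168)),jawR=((385,118),(332,185)),
 blkNR=((435,263),(147,262)),blkFR=((505,182),(297,278)),blkNL=((355,237),(160,207)),stripNR=((457,280),(140,295)),stripFR=((552,203),(280,315)),plL=((518,298),(118,315)),plR=((603,205),(285,342))).items(): print(n,tri([S(*s),D(*d)]).round(4))
```

```text
nl [ 0.682  -0.1704  0.    ]
nr [0.5988 0.26   0.    ]
fr [0.4417 0.2279 0.    ]
side nr? [0.5966 0.2565 0.    ] [0.4413 0.2243 0.    ]
lever [ 0.5892 -0.104   0.124 ]
horn [ 0.5779 -0.0548  0.1265]
jawL [0.624  0.0021 0.0755]
jawR [ 0.5135 -0.0214  0.0774]
blkNR [0.6011 0.0988 0.0725]
blkFR [0.503  0.0719 0.0687]
blkNL [0.6161 0.0463 0.074 ]
stripNR [0.597  0.1154 0.062 ]
stripFR [0.5    0.1084 0.0682]
plL [0.5949 0.1575 0.0756]
plR [0.4853 0.1366 0.0737]
```

Call:
servo_tool --deltas "0 0 0 0 0 -6.88 85;0 0 0 0 0 -6.88 85;0 0 0 0 0 -6.88 85;0 0 0 0 0 -6.88 85;0 0 0 0 0 -6.88 85"

```text
t: 0.57
position: [0.2559, 0.5971, 0.2388]
orientation: [-180.0, 0.1, 101.5]
contact_force: [0.8, 0.3, -1.1]
grip_width: 0.997
```

Call:
servo_tool --deltas "-20 7 0 0 0 0 85;-34 11 0 0 0 0 85;-34 11 0 0 0 0 85;-34 11 0 0 0 0 85;-34 11 0 0 0 0 85;-34 11 0 0 0 0 85;-34 11 0 0 0 0 85;-34 11 0 0 0 0 85;-34 11 0 0 0 0 85;-34 11 0 0 0 0 85;-34 11 0 0 0 0 85;-34 11 0 0 0 0 85;-34 11 0 0 0 0 85;-34 11 0 0 0 0 85;-34 11 0 0 0 0 85;-34 11 0 0 0 0 85;-34 11 0 0 0 0 85;-23 7 0 0 0 0 85;0 0 0 0 0 0 85;0 0 0 0 0 0 85"

```text
t: 2.23
position: [0.5567, 0.0565, 0.2388]
orientation: [-179.9, 0.0, 101.0]
contact_force: [-0.8, -0.0, 0.0]
grip_width: 0.994
```

Run:
```python
from h import *
snap('wrist','w1');cv2.imwrite('pics/w1b.png',cv2.resize(cv2.imread('pics/w1.png'),(800,600)))
```

```text
(no output)
```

View pics/w1b.png

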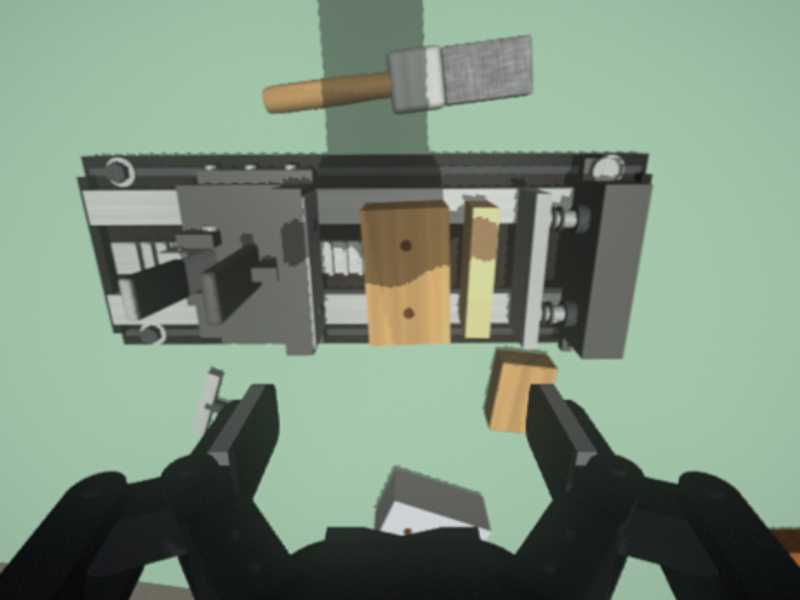

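The wrist view shows the jaw face at u≈305–318, the block at 362–450, the strip at 466–498 and the plate at 524–548. The horn (215–255, 250–320) and lever (125–185, 240–315) stand clear. I'll overlay my vise model to check it.

```bash
cat >> h.py <<'E'
O=np.array([.5619,.0288]);YAW=np.radians(11.2)
def V(x,y,z,O=O,yaw=YAW):
    c,s=np.cos(yaw),np.sin(yaw);return np.array([O[0]+c*x-s*y,O[1]+s*x+c*y,z])
def inv(P,O=O,yaw=YAW):
    c,s=np.cos(yaw),np.sin(yaw);d=np.array(P)[:2]-O;return np.array([c*d[0]+s*d[1],-s*d[0]+c*d[1]])
def overlay(src,out,lines,box,k):
    im=cv2.imread(f'pics/{src}.png');x0,y0,x1,y1=box;im=cv2.resize(im[y0:y1,x0:x1],None,fx=k,fy=k,interpolation=cv2.INTER_CUBIC)
    for a,b,c in lines:
        p=(proj(src,[a,b])-[x0,y0]+.5)*k;cv2.line(im,tuple(p[0].round().astype(int).tolist()),tuple(p[1].round().astype(int).tolist()),c,1)
    cv2.imwrite(f'pics/{out}.png',im)
E
python3 - <<'E'
from h import *
r,b,g,y=(0,0,255),(255,0,0),(0,255,0),(0,255,255)
L=[(V(-.055,-.035,.08),V(.055,-.035,.08),r),(V(-.055,-.035,.03),V(.055,-.035,.03),b),
(V(-.056,.12,.079),V(.056,.12,.079),r),(V(-.056,.12,.03),V(.056,.12,.03),b),
(V(-.017,-.08,.128),V(.017,-.08,.128),g),(V(-.017,-.09,.128),V(.017,-.09,.128),g),
(V(-.013,-.138,.128),V(.013,-.138,.128),y),
(V(-.08,-.22,0),V(.08,-.22,0),y),(V(.08,-.22,0),V(.08,.22,0),y),(V(-.08,-.22,0),V(-.08,.22,0),y)]
overlay('w1','o1',L,(50,95,470,260),1.9)
E
```

```text
(no output)
```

View pics/o1.png

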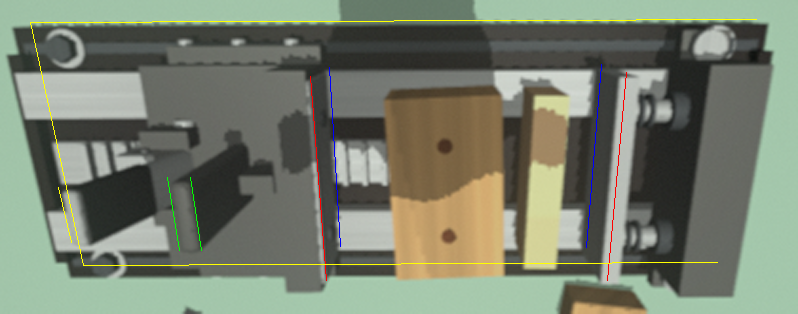

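The overlay fits to about 2 mm: jaw face, horn, and the plate front at y ≈ 0.1185. Contact should then come at a carriage slide of about 0.0755. The notch at 0.096 leaves the plate pushed back about 0.018, and the one at 0.084 only about 0.006, so 0.096 is the target. Now I move above the horn and down.

Call:
servo_tool --deltas "-15 0 0 0 0 0 85;-30 0 0 0 0 0 85;-30 0 0 0 0 0 85;-30 0 0 0 0 0 85;-20 0 0 0 0 0 85;-7 0 0 0 0 0 85;0 0 0 0 0 0 85;0 0 0 0 0 0 85;0 0 15 0 0 0 85;0 0 20 0 0 0 85;0 0 10 0 0 0 85;0 0 0 0 0 0 85;0 0 0 0 0 0 85"

```text
t: 3.37
position: [0.5819, -0.069, 0.1941]
orientation: [-179.9, -0.1, 101.4]
contact_force: [-0.2, -0.4, 0.2]
grip_width: 0.99
```

Run:
```python
from h import *
snap('wrist','w2')
r,g,y=(0,0,255),(0,255,0),(0,255,255)
L=[(V(-.017,-.08,.128),V(.017,-.08,.128),g),(V(-.017,-.09,.128),V(.017,-.09,.128),g),(V(-.013,-.138,.128),V(.013,-.138,.128),y),
(V(-.055,-.035,.08),V(.055,-.035,.08),r)]
overlay('w2','o2',L,(0,0,560,420),1.4)
print(robot.get_state()['position'],inv(robot.get_state()['position']))
```

```text
[ 0.58252815 -0.06949964  0.19490756] [ 0.00114212 -0.10043423]
```

View pics/o2.png

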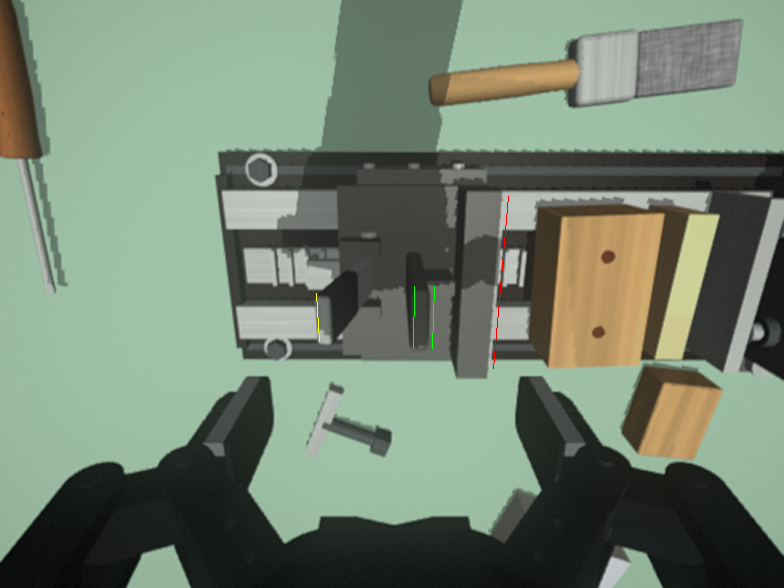

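The horn and lever overlay agrees within 2 mm, and the lever's outer edge at (318,315) matches. I'll shift back a little and descend.

Call:
servo_tool --deltas "-3.5 -1 0 0 0 0 85;0 0 15 0 0 0 85;0 0 20 0 0 0 85;0 0 20 0 0 0 85;0 0 20 0 0 0 85;0 0 15 0 0 0 85;0 0 9 0 0 0 85;0 0 4 0 0 0 85;0 0 0 0 0 0 85;0 0 0 0 0 0 85"

```text
t: 4.25
position: [0.5826, -0.0747, 0.0922]
orientation: [179.9, 0.0, 101.2]
contact_force: [-0.9, -0.1, -0.8]
grip_width: 0.996
```

Run:
```python
from h import *
s=robot.get_state();print(s['position'],inv(s['position']),s['contact_force'],s['orientation'])
a=snap('scene','s3');b=snap('wrist','w3')
im=np.hstack([cv2.resize(a['img'][150:270,210:385],(525,360),interpolation=cv2.INTER_CUBIC),cv2.resize(b['img'][90:290,100:250],(270,360),interpolation=cv2.INTER_CUBIC)]);cv2.imwrite('pics/v3.png',im)
```

```text
[ 0.58259554 -0.07468852  0.09224155] [ 0.00020037 -0.10553738] [-0.91755302 -0.07063038 -0.79128341] [1.79900993e+02 3.38551059e-02 1.01200421e+02]
```

View pics/v3.png

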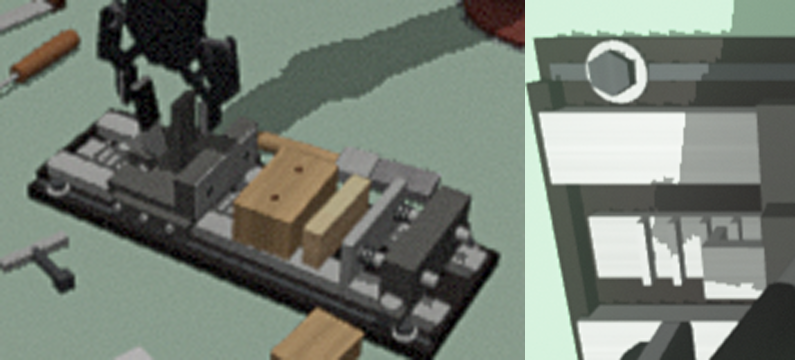

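The fingers straddle the horn and lever, with no contact force. I'll centre and close.

Call:
servo_tool --deltas "2 0 0 0 0 0 75;2.5 0 0 0 0 0 65;0 0 0 0 0 0 58;0 0 0 0 0 0 54;0 0 0 0 0 0 50;0 0 0 0 0 0 47;0 0 0 0 0 0 44;0 0 0 0 0 0 42;0 0 0 0 0 0 40;0 0 0 0 0 0 38;0 0 0 0 0 0 36;0 0 0 0 0 0 36;0 0 0 0 0 0 36"

```text
t: 5.43
position: [0.5822, -0.069, 0.0949]
orientation: [179.8, 0.0, 101.3]
contact_force: [-4.0, 2.6, 14.8]
grip_width: 0.433
```

Run:
```python
from h import *
s=robot.get_state();print(s['position'],inv(s['position']),s['contact_force'],s['grip_width']*85.4)
```

```text
[ 0.58222222 -0.06902015  0.09486469] [ 0.00093515 -0.09990445] [-3.98355583  2.57036576 14.82518974] 36.99638012721688
```

Call:
servo_tool --deltas "0 0 -2 0 0 0 36;0 0 0 0 0 0 36;0 0 0 0 0 0 36"

```text
t: 5.68
position: [0.5822, -0.0691, 0.0949]
orientation: [179.8, 0.0, 101.3]
contact_force: [-0.8, 2.9, 8.3]
grip_width: 0.435
```

Run:
```python
from h import *
s=robot.get_state();print(s['position'],inv(s['position']),s['contact_force'],s['grip_width']*85.4)
for i in range(3): snap('scene',f's4{i}')
b=snap('wrist','w4')
g=lambda f:cv2.cvtColor(cv2.imread(f'pics/{f}.png'),cv2.COLOR_BGR2GRAY).astype(np.float32)
# jaw front/near side region vs fixed sprung jaw region
for nm,(x0,y0,x1,y1) in dict(jaw=(262,190,300,222),fixed=(330,205,372,260)).items():
  for i in range(3):
    A,B=g('s3')[y0:y1,x0:x1],g(f's4{i}')[y0:y1,x0:x1]
    try:
        cc,W=cv2.findTransformECC(A,B,np.eye(2,3,dtype=np.float32),cv2.MOTION_TRANSLATION);print(nm,cc,W[:,2])
    except Exception as e:print(nm,'x')
d=proj('s3',[V(.05,-.035,.06),V(.05,-.025,.06)]);print('px per 10mm',d[1]-d[0])
im=np.hstack([cv2.resize(cv2.imread('pics/s40.png')[150:230,225:310],(425,400),interpolation=cv2.INTER_CUBIC),cv2.resize(b['img'][90:290,100:280],(360,400),interpolation=cv2.INTER_CUBIC)]);cv2.imwrite('pics/v4.png',im)
```

```text
[ 0.58224707 -0.06909469  0.09491706] [ 0.00094505 -0.0999824 ] [-0.76585072  2.92152369  8.33533956] 37.16709220478474
jaw 0.8885554947752945 [0.33547363 0.16435528]
jaw 0.8913861291008124 [0.32183838 0.176682  ]
jaw 0.8958333825728205 [0.2865196  0.20189455]
fixed 0.9996686506742384 [ 0.01434227 -0.00026771]
fixed 0.9996566878246381 [0.0104933  0.00490569]
fixed 0.9996691318309168 [0.00657698 0.00376213]
px per 10mm [3.01005782 1.19595863]
```

View pics/v4.png

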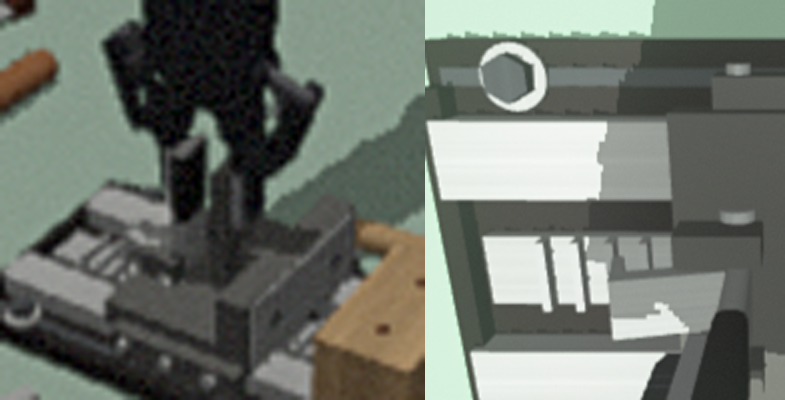

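The lever is upright and squeezed, and the jaw has moved about +1 mm from where it was found. I'll slide gently in stages, watching the force.

Call:
servo_tool --deltas "1 0 -1 0 0 0 36;2 0 0 0 0 0 36;3 0 0 0 0 0 36;3 0 0 0 0 0 36;3 0 0 0 0 0 36;3 0 0 0 0 0 36;3 0 0 0 0 0 36;3 0 0 0 0 0 36;3 0 0 0 0 0 36;3 0 0 0 0 0 36;3 0 0 0 0 0 36;3 0 0 0 0 0 36;3 0 0 0 0 0 36;3 0 0 0 0 0 36;3 0 0 0 0 0 36;2 0 0 0 0 0 36;0 0 0 0 0 0 36;0 0 0 0 0 0 36"

```text
t: 7.38
position: [0.5738, -0.0266, 0.095]
orientation: [179.8, 0.0, 101.2]
contact_force: [5.1, -1.0, 5.1]
grip_width: 0.433
```

Call:
servo_tool --deltas "1 0 0 0 0 0 36;2 0 0 0 0 0 36;3 0 0 0 0 0 36;3 0 0 0 0 0 36;3 0 0 0 0 0 36;3 0 0 0 0 0 36;3 0 0 0 0 0 36;3 0 0 0 0 0 36;2 0 0 0 0 0 36;1 0 0 0 0 0 36;0 0 0 0 0 0 36;0 0 0 0 0 0 36"

```text
t: 8.38
position: [0.5692, -0.0036, 0.0949]
orientation: [179.8, 0.1, 101.2]
contact_force: [3.3, -1.9, 3.9]
grip_width: 0.432
```

Run:
```python
from h import *
s=robot.get_state();print(s['position'],inv(s['position']),s['contact_force'],s['grip_width']*85.4)
a=snap('scene','s5');snap('wrist','w5')
im=np.hstack([cv2.resize(a['img'][160:270,225:385],(480,330),interpolation=cv2.INTER_CUBIC),cv2.resize(cv2.imread('pics/w5.png')[80:280,300:500],(330,330))]);cv2.imwrite('pics/v5.png',im)
```

```text
[ 0.56921092 -0.0036379   0.09493496] [ 0.00087113 -0.03324015] [ 3.34991456 -1.8915029   3.86862249] 36.89431231582556
```

View pics/v5.png

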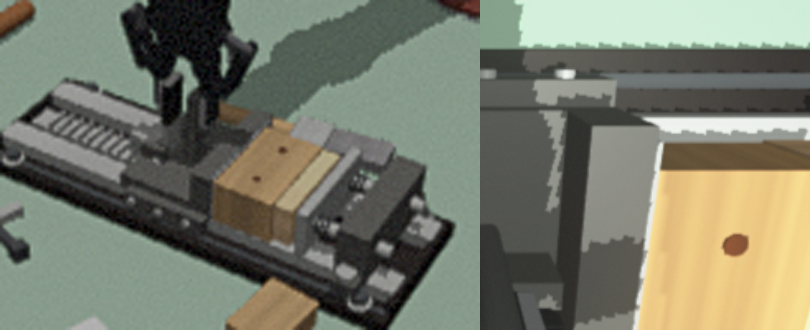

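The jaw, block and strip are closed up and nearly at the plate, lying flat. c is about 0.068. I'll go on in small steps to feel the plate.

Call:
servo_tool --deltas "1 0 0 0 0 0 36;2 0 0 0 0 0 36;2 0 0 0 0 0 36;1 0 0 0 0 0 36;0 0 0 0 0 0 36"

```text
t: 8.9
position: [0.5681, 0.0021, 0.0949]
orientation: [179.8, 0.1, 101.2]
contact_force: [6.1, -1.8, 3.8]
grip_width: 0.437
```

Call:
servo_tool --deltas "1 0 0 0 0 0 36;2 0 0 0 0 0 36;2 0 0 0 0 0 36;1 0 0 0 0 0 36;0 0 0 0 0 0 36"

```text
t: 9.32
position: [0.5674, 0.0051, 0.095]
orientation: [179.8, 0.3, 101.1]
contact_force: [5.8, -6.5, 4.1]
grip_width: 0.436
```

Call:
servo_tool --deltas "1 0 0 0 0 0 36;2 0 0 0 0 0 36;2 0 0 0 0 0 36;1 0 0 0 0 0 36;0 0 0 0 0 0 36"

```text
t: 9.73
position: [0.5665, 0.0098, 0.095]
orientation: [179.8, 0.3, 101.0]
contact_force: [8.1, -9.5, 3.3]
grip_width: 0.434
```

Call:
servo_tool --deltas "1 0 0 0 0 0 36;2 0 0 0 0 0 36;2 0 0 0 0 0 36;1 0 0 0 0 0 36;0 0 0 0 0 0 36;0 0 0 0 0 0 36"

```text
t: 10.23
position: [0.5655, 0.0146, 0.095]
orientation: [179.8, 0.4, 101.0]
contact_force: [8.5, -10.8, 3.5]
grip_width: 0.433
```

Run:
```python
from h import *
for i in range(3):
    snap('scene',f's6{i}')
s=robot.get_state();print(s['position'],inv(s['position']),s['contact_force'],s['grip_width']*85.4)
g=lambda f:cv2.cvtColor(cv2.imread(f'pics/{f}.png'),cv2.COLOR_BGR2GRAY).astype(np.float32)
# plate near corner; jaw near side: warp shift
for nm,a,pts in (('plate','s5',(V(.056,.12,.079),V(-.05,.125,.03))),('work','s5',None)):
    pass
p=proj('s5',[V(.056,.12,.07),V(.056,.13,.07)]);print(p[0],p[1]-p[0])
u,v=p[0].astype(int)
for w in((-4,-14,8,14),(-6,-8,8,12)):
  A,B=[g(f)[v+w[1]:v+w[3],u+w[0]:u+w[2]] for f in('s5','s60')]
  try:print(cv2.findTransformECC(A,B,np.eye(2,3,dtype=np.float32),cv2.MOTION_TRANSLATION))
  except Exception as e:print('x')
a=cv2.imread('pics/s60.png')
im=np.hstack([cv2.resize(cv2.imread(f'pics/{f}.png')[175:265,275:375],(400,360),interpolation=cv2.INTER_CUBIC) for f in('s5','s60')]);cv2.imwrite('pics/v6.png',im)
```

```text
[0.5655158  0.01460737 0.09501341] [ 0.00079024 -0.01462464] [  7.20246142 -10.72811599   3.69367078] 36.808830939484864
[324.87322541 232.19866607] [3.36176829 1.33126776]
(0.7970685558307371, array([[ 1.       ,  0.       , -2.461916 ],
       [ 0.       ,  1.       ,  1.5989525]], dtype=float32))
x
```

View pics/v6.png

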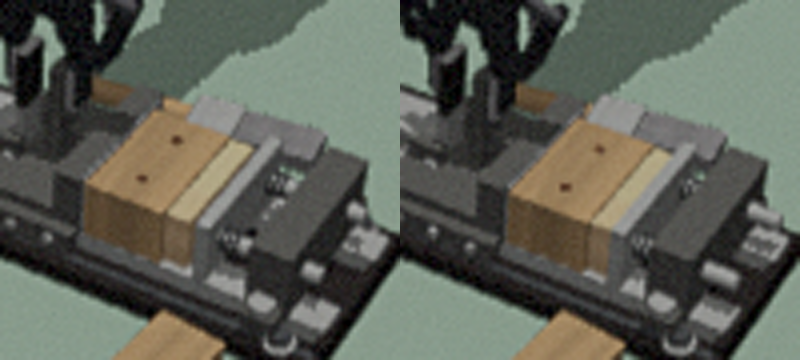

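The plate is moving back (top edge shifted about 3 px, roughly 10 mm), with everything flat and c ≈ 0.086. Next I bring c to about 0.097.

Call:
servo_tool --deltas "1 0 0 0 0 0 36;2 0 0 0 0 0 36;2 0 0 0 0 0 36;2 0 0 0 0 0 36;2 0 0 0 0 0 36;1 0 0 0 0 0 36;0 0 0 0 0 0 36;0 0 0 0 0 0 36;0 0 0 0 0 0 36;0 0 0 0 0 0 36"

```text
t: 11.22
position: [0.5639, 0.0226, 0.095]
orientation: [179.8, 0.5, 100.9]
contact_force: [7.8, -14.7, 4.1]
grip_width: 0.434
```

Run:
```python
from h import *
s=robot.get_state();print(s['position'],inv(s['position']),s['contact_force'],s['grip_width']*85.4)
```

```text
[0.56393926 0.02259018 0.09503986] [ 0.00079427 -0.00648765] [  7.79613096 -14.67154224   4.06807176] 37.04834878933929
```

Call:
servo_tool --deltas "1 0 0 0 0 0 36;1 0 0 0 0 0 36;1.2 0 0 0 0 0 36;0 0 0 0 0 0 36;0 0 0 0 0 0 36;0 0 0 0 0 0 36;0 0 0 0 0 0 36"

```text
t: 11.8
position: [0.5634, 0.025, 0.095]
orientation: [179.8, 0.5, 100.9]
contact_force: [8.4, -16.2, 3.8]
grip_width: 0.432
```

Run:
```python
from h import *
s=robot.get_state();print(s['position'],inv(s['position']),s['contact_force'],s['grip_width']*85.4)
for i in range(3): snap('scene',f's7{i}')
snap('side','d7')
```

```text
[0.56343445 0.02496866 0.09503176] [ 0.00076105 -0.00405641] [  8.38730331 -16.16485052   3.83396022] 36.86658191967886
```

c ≈ 0.097, inside the release window (0.095–0.099). I'll let the lever out steadily.

Call:
servo_tool --deltas "0 0 0 0 0 0 39;0 0 0 0 0 0 42;0 0 0 0 0 0 45;0 0 0 0 0 0 48;0 0 0 0 0 0 51;0 0 0 0 0 0 54;0 0 0 0 0 0 57;0 0 0 0 0 0 57"

```text
t: 12.67
position: [0.5594, 0.0286, 0.0926]
orientation: [-179.7, 0.2, 101.0]
contact_force: [6.1, -8.7, -3.6]
grip_width: 0.67
```

Run:
```python
from h import *
s=robot.get_state();print(s['position'],inv(s['position']),s['contact_force'],s['grip_width']*85.4)
```

```text
[0.55937363 0.02858036 0.09262374] [-0.00252092  0.00027525] [ 6.12314869 -8.71446072 -3.57958275] 57.2110256105393
```

The finger still presses on the lever (8.7 N), since the arm eased forward. I'll keep opening and back off.

Call:
servo_tool --deltas "-1 0 0 0 0 0 60;-1 0 0 0 0 0 63;-1 0 0 0 0 0 66;-1 0 0 0 0 0 69;0 0 0 0 0 0 72;0 0 0 0 0 0 76;0 0 0 0 0 0 80;0 0 0 0 0 0 83;0 0 0 0 0 0 85;0 0 0 0 0 0 85;0 0 0 0 0 0 85"

```text
t: 13.58
position: [0.5563, 0.0264, 0.0915]
orientation: [-179.3, 0.0, 101.0]
contact_force: [2.2, -6.6, -4.5]
grip_width: 0.995
```

Run:
```python
from h import *
s=robot.get_state();print(s['position'],inv(s['position']),s['contact_force'],s['grip_width']*85.4)
```

```text
[0.55630757 0.02642131 0.09146999] [-0.00594794 -0.00124715] [ 2.17608433 -6.64345199 -4.52501042] 85.00405070230937
```

Call:
servo_tool --deltas "-1.5 0 0 0 0 0 85;-1.5 0 0 0 0 0 85;-1 0 0 0 0 0 85;0 0 0 0 0 0 85;0 0 0 0 0 0 85;0 0 0 0 0 0 85"

```text
t: 14.08
position: [0.5599, 0.0247, 0.0934]
orientation: [-179.7, -0.0, 101.2]
contact_force: [-1.9, -4.5, -1.8]
grip_width: 0.993
```

Run:
```python
from h import *
s=robot.get_state();print(s['position'],inv(s['position']),s['contact_force'],s['grip_width']*85.4)
for i in range(2): snap('scene',f's8{i}')
snap('side','d8');snap('wrist','w8')
p=proj('s80',[V(.05,.0,.06),V(.05,.01,.06)]);print(p[1]-p[0])
g=lambda f:cv2.cvtColor(cv2.imread(f'pics/{f}.png'),cv2.COLOR_BGR2GRAY).astype(np.float32)
for nm,P in dict(jaw=V(.05,.058,.05),block=V(.05,.09,.05),plate=V(.056,.138,.06)).items():
  u,v=proj('s80',P)[0].astype(int);
  for f in('s60','s70'):
    A,B=[g(k)[v-9:v+10,u-11:u+12] for k in(f,'s80')]
    try:c,W=cv2.findTransformECC(A,B,np.eye(2,3,dtype=np.float32),cv2.MOTION_TRANSLATION);print(nm,f,round(c,3),W[:,2])
    except Exception:print(nm,f,'x')
```

```text
[0.55990429 0.02473914 0.09344438] [-0.00274646 -0.00359589] [-1.94828683 -4.52331728 -1.79704932] 84.8149600494355
[3.0793428  1.22348699]
jaw s60 0.993 [2.6562874 1.1568612]
jaw s70 0.975 [-0.8752727 -0.2503196]
block s60 0.904 [1.0039566  0.39439294]
block s70 0.974 [-0.82501024 -0.20742166]
plate s60 0.944 [2.3605962 0.9122232]
plate s70 0.951 [-0.8817126  -0.28514403]
```

Since before the release the jaw shifted back about 2.8 mm, from 0.0968 to about 0.094. That matches the pawl seated at 0.0935. I'll clear the lever and rise.

Call:
servo_tool --deltas "-1.5 0 0 0 0 0 85;-1.5 0 0 0 0 0 85;-1 0 0 0 0 0 85;0 0 0 0 0 0 85;0 0 -4 0 0 0 85;0 0 -8 0 0 0 85;0 0 -12 0 0 0 85;0 0 -20 0 0 0 85;0 0 -25 0 0 0 85;0 0 -30 0 0 0 85;0 0 -30 0 0 0 85;0 0 -20 0 0 0 85;0 0 0 0 0 0 85;0 0 0 0 0 0 85"

```text
t: 15.45
position: [0.5635, 0.0217, 0.2454]
orientation: [179.8, 0.0, 101.2]
contact_force: [-0.3, -1.2, -0.4]
grip_width: 0.993
```

Run:
```python
from h import *
s=robot.get_state();print(s['position'],inv(s['position']),s['contact_force'],s['grip_width']*85.4)
snap('scene','s9');snap('side','d9');w=snap('wrist','w9')
g=lambda f:cv2.cvtColor(cv2.imread(f'pics/{f}.png'),cv2.COLOR_BGR2GRAY).astype(np.float32)
for nm,P in dict(jaw=V(.05,.058,.05),block=V(.05,.09,.05),plate=V(.056,.138,.06)).items():
  u,v=proj('s9',P)[0].astype(int);A,B=[g(k)[v-9:v+10,u-11:u+12] for k in('s80','s9')]
  c,W=cv2.findTransformECC(A,B,np.eye(2,3,dtype=np.float32),cv2.MOTION_TRANSLATION);print(nm,round(c,3),W[:,2])
a=cv2.resize(cv2.imread('pics/s9.png')[155:270,215:385],(500,338),interpolation=cv2.INTER_CUBIC)
b=cv2.resize(cv2.imread('pics/d9.png')[165:285,235:335],(282,338),interpolation=cv2.INTER_CUBIC)
top=np.hstack([a,b]);bot=cv2.resize(w['img'][80:290,:],(top.shape[1],260));cv2.imwrite('pics/v9.png',np.vstack([top,bot]))
```

```text
[0.56354085 0.02166377 0.24537458] [ 0.0002235  -0.00731903] [-0.34117546 -1.20101614 -0.39803191] 84.82131829559042
jaw 0.999 [ 0.03627755 -0.01181799]
block 0.999 [-0.00727082  0.00483117]
plate 1.0 [-0.02775813  0.01304117]
```

View pics/v9.png

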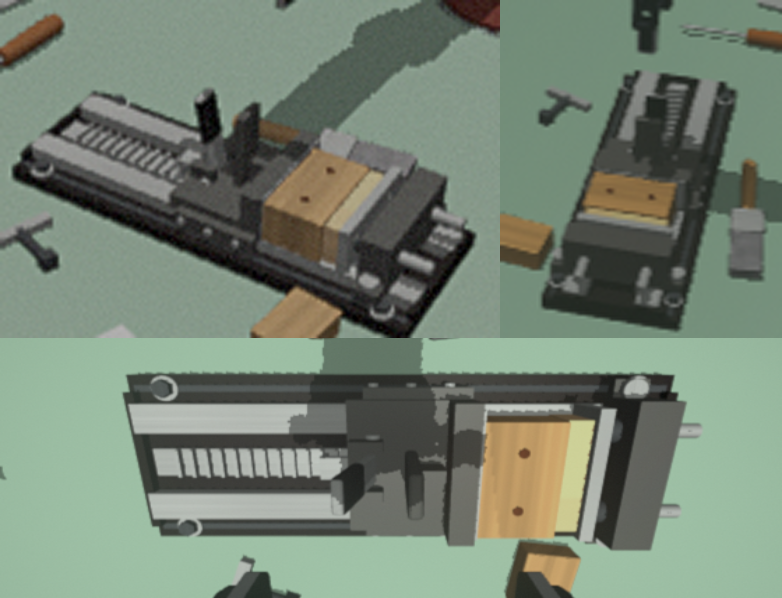

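The jaw, block, strip and plate are snug and flat, and the lever is leaning. I'll check the lever angle numerically against the as-found picture.

Run:
```python
from h import *
g=lambda f:cv2.cvtColor(cv2.imread(f'pics/{f}.png'),cv2.COLOR_BGR2GRAY).astype(np.float32)
def lev(a,c):  # outer-top of lever; pivot y at handle-rest minus lean
    yp=-.133+.066*np.tan(.21)  # outer face at pivot height
    th=.21-a;return V(0,yp+c-.085*np.sin(th),.038+.085*np.cos(th))
for nm,P0,P1s,zf in(('horn',V(0,-.085,.118),{c:V(0,-.085+c,.118) for c in(.0935,)},0),('lever',lev(0,0),{a:lev(a,.0935) for a in(0,.06,.12)},0)):
  A0=proj('scene0',P0)[0];u,v=A0.round().astype(int)
  p={k:(proj('s9',q)[0]-A0).round(2) for k,q in P1s.items()};print(nm,'predicted shift',p)
  for h in(9,12):
    T=cv2.resize(g('scene0')[v-h:v+h+1,u-8:u+9],None,fx=8,fy=8,interpolation=cv2.INTER_CUBIC)
    m=list(p.values())[0];s=(m+[u,v]).round().astype(int)
    I=cv2.resize(g('s9')[s[1]-h-6:s[1]+h+7,s[0]-16:s[0]+17],None,fx=8,fy=8,interpolation=cv2.INTER_CUBIC)
    r=cv2.matchTemplate(I,T,cv2.TM_CCOEFF_NORMED);_,mx,_,l=cv2.minMaxLoc(r)
    print('  meas',mx.__round__(3),s[0]-16+l[0]/8-(u-8),s[1]-h-6+l[1]/8-(v-h))
```

```text
horn predicted shift {0.0935: array([28.29, 10.36])}
  meas 0.849 27.75 10.125
  meas 0.878 27.75 10.0
lever predicted shift {0: array([27.41, 10.01]), 0.06: array([28.93, 10.3 ]), 0.12: array([30.47, 10.68])}
  meas 0.98 27.25 9.875
  meas 0.981 27.25 10.125
```

The lever is at rest angle (shift 27.25 px; predicted 27.4 at 0 rad, 30.5 at 0.12 rad), so the pawl is fully down. Handing in.

```bash
python3 -c "
from workcell import robot
print(robot.job_done())"
```

```text
the job is handed in; nothing more can be done
None
```

The block is clamped for drilling and the job is handed in, at about 15.5 s on the robot's clock. I squeezed the lever against the horn, slid the jaw to about 0.097, and let the pawl drop into the 0.096 notch.

**Last checks:**
- **Pawl:** the lever is back at its rest angle, measured at 27.25 px against 27.4 predicted at rest and 30.5 if it stood on a tooth. The jaw settled back about 2.8 mm to roughly 0.094, where a seated pawl should leave it at 0.0935.
- **Plate:** pushed back by about 16 to 18 mm by my estimate, a little past half. At most it reached about 21 mm, short of its 30 mm end.
- **Work:** the block and strip lie flat and snug, and the jaw, block and plate did not shift as the arm withdrew. Neighbouring items in view looked undisturbed; I didn't compare their positions.
- **Force:** the wrist force readings stayed under about 20 N.

**What disagreed:**
- **Opening at full squeeze:** it read 37 mm instead of the 39 mm stated.
- **Release:** the arm eased about 4 mm forward and up to 6 mm sideways, so a finger seems to have rested lightly on the lever until I backed off.
- **Positions:** my camera measurements disagreed with each other by 2 to 3 mm.

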